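Snap the red press stud shut in the bench pliers

ROBOT

A 7-joint arm with a two-finger parallel gripper is mounted at the origin on the work surface. World frame = base frame: x ahead of the robot, y to its left, z up, the work surface at z = 0. Lengths are in m, angles in degrees, forces in N, time in s.
With the tool pointing down it reaches from about 0.375 to 0.925 m from the base axis. Payload 3.1 kg.
Tool frame: the origin (TCP) lies midway between the tips of the shut fingers; the grasp point (between the pads) lies 19 mm behind it; z points along the fingers, y is the direction in which the jaws open and shut (so a half turn about z gives the same grasp; the last joint's range is limited). The gripper opens to 85 mm and grips with 20 to 120 N. Pads are 22 mm wide; open, the fingers measure 114 mm over their backs; the gripper's body (76 mm by 85 mm) begins 54 mm behind the grasp point. The pads swing forward as they close: fully open they stand 13 mm farther back than shut.
Start: joints at [65.615, 21.939, 2.515, 91.553, -1.026, 66.532, -2.859], TCP at [0.209, -0.615, 0.231] pointing down, gripper open.
Joint ranges: [-149.38, 149.38], [-23.57, 123.04], [-84.95, 90], [0, 143.3], [-89.99, 269.99], [3.08, 112.72], [-163.45, 163.45]. Speed limits (degrees/s): [159.86, 159.86, 180, 180, 180, 180, 180].

INTERFACE

Orientations are given as [roll, pitch, yaw] about the fixed x, y, z axes, in that order (R = Rz(yaw) Ry(pitch) Rx(roll)).
In Python, from bench import manip gives the robot as it stands.
- The arm moves only by the shell command python3 -m inch 'ROWS'. ROWS is JSON, a list of rows, each a list of 7 numbers: the shift along the tool's x, y, z in mm, then the turn, a rotation vector about the tool's x, y, z in rad, then the closure in counts, from 0 (fully open) to 255 (shut). A call has 1 to 10 rows; each row shifts and turns the commanded pose from where the row before left it, along the tool's axes as they then stand; what a row does not reach is not made up. A row lasts 1/12 s, in which the tool goes at most 41.7 mm and 7.16 degrees, less where a joint would pass 70% of its speed; a pose out of reach is approached as far as the arm can. A call is refused whole if a number of a shift passes 41.7 or a number of a turn 0.125, either way. A call with a gripper value outside its range is refused whole. The fingers move at their own pace and stop on an object; the grip force is fixed at half the most. Time passes only in rows, so rows that do not move let the fingers close. It gives the time, the measured TCP pose, the force and the opening at its end, in the units of the state.
- manip.observe(): the state, without advancing time (a new reading comes with each control period).
- manip.camera(name): name is "scene" or "top" or "wrist"; returns (picture, depth): 420x560x3 uint8, red, green, blue; 420x560 float32, m along the optical axis (not along the pixel's ray), 0 where there is no reading.
- manip.camera_model(name): a dict with "fx", "fy", "cx", "cy" (pixels), "xyz" and "orientation" of the camera in the world. Camera axes: x right, y down, z forward; pixel columns grow to the right and rows downward; lengths in m; the calibration is good to about 2 mm. A picture is of the moment at which its call begins: read the wrist's pose just before it. camera_model takes no time and is no camera call; for the wrist camera it gives the pose at the moment of the call.
- manip.close_job(): hands the job in, once; it reports no verdict.
The state is a dict: "time": time; "joint_pos": joint angles; "joint_velocities": joint speeds; "effort": joint torques, N m; "eef_pos": TCP position; "eef_rot": TCP orientation; "contact_force": force on the tool from outside, world axes, zero at the start; "ft_torque": the same for the moment, N m; "opening": finger opening in m.
Only numpy, scipy, OpenCV 4.12 (cv2) and the standard library are available. Lean on these libraries where they do the work, as an engineer would, in place of code of your own. Each camera call takes 0.05 s, during which the arm holds its last target. There are 200 camera calls.

TASK

Lay the key tag with the red press stud on the board of the bench pliers so that its stud is centred under the open jaw, and let go of it. Then press the red pliers handle down until the stud clicks fully home, and let the handle spring open again, leaving the tag lying there. Leave the blue and the yellow tag alone, where they are and unsnapped.

Things in the scene. Friction and masses are not known exactly. Their poses are not given: they have to be found in the camera images.
- red_tag_mid (a point): Centre, half-way up, of the grip block of the key tag with the RED stud: a loose beech block 50 x 30 x 26 mm (x, y, z; 0.09 kg, red square on top), flat on the desk, z up. Take it from above across its 30 mm width (y). A black tongue, 6 mm thick, 26 mm wide, flush with the underside, runs along +x to 92 mm from here; the stud is on it, 75 mm along +x.
- red_cap (a point): Centre of the top of the red stud's cap, a red disc 20 mm across and 4 mm thick on the tongue, 75 mm along +x from the block's centre. Open, its top is 16 mm above the tag's underside; snapped home, 10 mm.
- red_stud (a joint): How far the red stud is pressed down, in m: 0 open (cap 6 mm proud), 0.006 fully home. Stiff: it resists with about 6 N all the way and stays where it is pressed to, so it must be pressed right down.
- die_spot (a point): Spot (steel disc, 46 mm) on the upper face of the fixed pliers' plywood board, 20 mm above the desk, right under the steel die (40 mm across) of the upper arm. Handle to -x, hinge 85 mm to +x, z up. The face is flat 120 mm to each side (y). Open gap to the die 45 mm: bring the tongue in along y, 5 to 15 mm above the board; the block then stands 75 mm aside, clear of the arm (30 mm wide).
- handle_pad (a point): Point on top of the red upper handle (30 mm wide) where it is pressed, 210 mm from the hinge axis; the handle goes on 40 mm beyond. It starts 167 mm above the desk and swings about the hinge to 63 mm above the desk when closed on a snapped stud, moving about 32 mm outwards (to -x of die_spot). The hinge axis is 54 mm above the desk.
- lever (a joint): Angle of the upper arm in rad: 0 fully open (a spring brings it back there by itself), 0.52 when closed on a snapped stud, 0.55 at its stop. Pressed at the pad it needs about 2 N to start and about 5 N to snap the stud.
- blue_tag_mid (a point): Centre of the grip block of a like tag with a BLUE stud: a bystander, to be left alone. Axes as for the red one.
- blue_stud (a joint): The blue tag's stud, 0 open, 0.006 home. It stays open.
- yellow_tag_mid (a point): Centre of the grip block of a like tag with a YELLOW stud: a bystander, to be left alone. Axes as for the red one.
- yellow_stud (a joint): The yellow tag's stud, 0 open, 0.006 home. It stays open.
Mind the look-alikes: they are no part of the job. What is shaped like the part that bears blue_tag_mid but pink is not meant. Leave any green look-alike of the part that bears red_tag_mid alone.

How it is judged (in metres and radians):
On the way, in this order (a step that is already met when the one before it is completed fails the run):
1. the red tag lies on the board with its still open stud under the open die (within 16 mm), let go (horizontal distance between red_cap and die_spot below 0.016 m and z of red_tag_mid in the frame of die_spot below 0.019 m and angle between red_tag_mid's own z axis and vertical below 0.15 rad and value of joint red_stud below 0.002 m and value of joint lever below 0.2 rad and contact force between the fingers and red_tag below 0.2 N), for 0.2 s.
2. the pliers are pressed closed on the red stud and it clicks home (value of joint lever above 0.44 rad and value of joint red_stud above 0.005 m and horizontal distance between red_cap and die_spot below 0.02 m), for 0.05 s.
At the end, for the whole second after the job is handed in: The red stud is home (over 5 of its 6 mm), the handle has sprung open (lever under 0.1 rad), the red tag lies flat on the board with its stud within 25 mm of the spot under the die, and the blue and yellow tags are within 20 mm of where they started with their studs open (value of joint red_stud above 0.005 m and value of joint lever below 0.1 rad and horizontal distance between red_cap and die_spot below 0.025 m and z of red_tag_mid in the frame of die_spot below 0.019 m and angle between red_tag_mid's own z axis and vertical below 0.15 rad and distance of each of blue_tag_mid, yellow_tag_mid from where it was at the start of the episode below 0.02 m and value of joint each of blue_stud, yellow_stud below 0.002 m); the robot touches nothing.
It fails at once if a bystander tag is pushed away by more than 30 mm (distance of any of blue_tag_mid, yellow_tag_mid from where it was at the start of the episode above 0.03 m).
It fails at once if the blue or yellow stud is snapped (value of joint any of blue_stud, yellow_stud above 0.004 m).
It also fails if it takes over 50 s, if anything falls off the work surface, if the arm or the gripper's body presses on something with over 40 N, if the wrist force passes 120 N, or if a joint passes its speed limit or range.

## Working session

There is one attempt and no reset: what is moved stays moved. The work goes in short steps, Python scripts to look and compute and a shell command to move; the robot and the scene stay as the last step left them, time stands still between calls to the robot, and variables do not carry over. Pictures are saved under pics/ and viewed, about 8 in all and at most 12, crops included, and the job is handed in when it is done.

```bash
mkdir -p pics
cat > h.py <<'E'
import numpy as np, cv2
from scipy.spatial.transform import Rotation as R
from bench import manip
def shot(n,f=None):
    m=manip.camera_model(n); p,d=manip.camera(n)
    if f: cv2.imwrite('pics/'+f,cv2.cvtColor(p,cv2.COLOR_RGB2BGR))
    return m,p,d
def rot(o): return R.from_euler('xyz',o,degrees=True).as_matrix()
def pts(m,d):
    v,u=np.mgrid[:d.shape[0],:d.shape[1]]
    c=np.stack([(u-m['cx'])/m['fx']*d,(v-m['cy'])/m['fy']*d,d],-1)
    return c@rot(m['orientation']).T+np.array(m['xyz'])
def plane(m,u,v,z):
    r=rot(m['orientation'])@np.array([(u-m['cx'])/m['fx'],(v-m['cy'])/m['fy'],1]);o=np.array(m['xyz'])
    return o+r*(z-o[2])/r[2]
E
python3 - <<'E'
from h import *
ms={}
for n in('scene','top'):
    m,p,d=shot(n,n+'0.png'); print(n,m); np.savez(n+'0.npz',p=p,d=d)
print(manip.observe())
E
```

```text
scene {'fx': 400.943603013637, 'fy': 400.943603013637, 'cx': 278.6248797911859, 'cy': 202.1799049709434, 'xyz': array([1.16996369, 0.33702703, 0.82088841]), 'orientation': array([-133.07114829,   -1.24558299,  105.88605653])}
top {'fx': 510.084641261716, 'fy': 510.084641261716, 'cx': 280.39582881607333, 'cy': 214.1926609512447, 'xyz': array([0.27128286, 0.12587073, 1.25898968]), 'orientation': array([-172.09453829,    0.56701139,  -91.58207937])}
{'time': 0.1, 'joint_pos': array([65.61252781, 21.98866915,  2.50995951, 91.64170428, -1.02731201,
       66.53239184, -2.85780913]), 'joint_velocities': array([-0.00374741, -0.0919204 ,  0.03867226, -0.14346241, -0.08090547,
       -0.04871721,  0.00721322]), 'effort': array([ 2.31624748e-03, -4.34724462e+01,  1.02896757e+00, -2.50455022e+01,
        1.08042549e-02,  5.41960544e-03,  8.00417332e-07]), 'eef_pos': array([ 0.2090416 , -0.61454294,  0.22998339]), 'eef_rot': array([-1.79859774e+02,  5.20094967e-03,  1.87906328e+01]), 'contact_force': array([0.638427  , 0.5706848 , 0.72955681]), 'ft_torque': array([0.01511992, 0.06585318, 0.02543918]), 'opening': 0.08545481713820727}
```

View pics/top0.png

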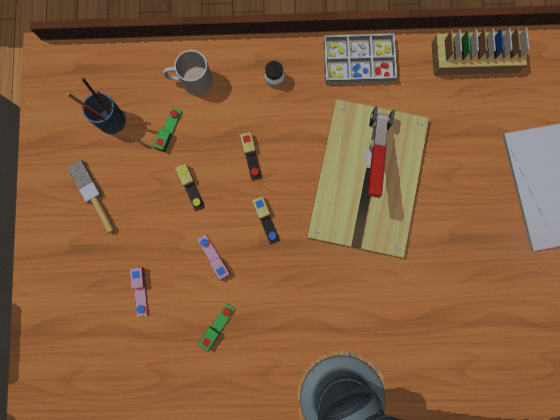

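View pics/scene0.png

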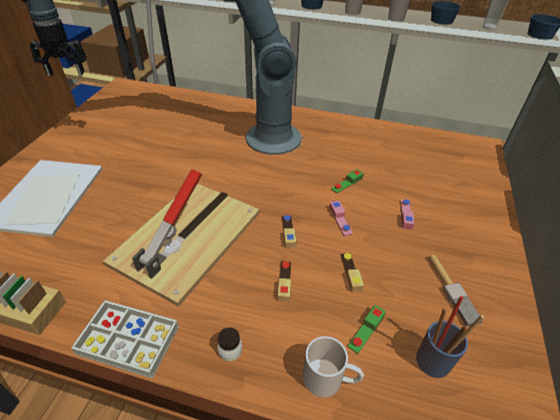

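The top view shows the red-stud tag with its block at (247,140) and stud at (255,172). The pliers have their hinge near (381,118) and handle end at (376,195). Blue is at (265,220) and yellow at (190,185). The green and pink ones are decoys.

```bash
cat > m.py <<'E'
from h import *
m=manip.camera_model('top');z=np.load('top0.npz');p,d=z['p'],z['d'];P=pts(m,d)
hsv=cv2.cvtColor(p,cv2.COLOR_RGB2HSV)
H,S,V=[hsv[...,i].astype(int) for i in range(3)]
red=(((H<5)|(H>174))&(S>190)&(V>110)).astype('u1')
def comps(mask,box,mn=20):
    x0,y0,x1,y1=box;k=np.zeros_like(mask);k[y0:y1,x0:x1]=mask[y0:y1,x0:x1]
    n,l,s,c=cv2.connectedComponentsWithStats(k)
    return [(s[i],c[i],l==i) for i in range(1,n) if s[i][4]>=mn]
for s,c,l in comps(red,(235,125,270,185)): print('redtag',s,c.round(1),plane(m,*c,.026).round(4),plane(m,*c,.016).round(4),np.median(P[l],0).round(4))
for s,c,l in comps(red,(350,130,400,210)):
    q=P[l];q=q[d[l]>0]; print('handle',s,c.round(1))
    mu=q.mean(0);u,sv,vt=np.linalg.svd(q-mu,full_matrices=False);a=vt[0]*np.sign(vt[0][0]);t=(q-mu)@a
    print(mu.round(4),'axis',a.round(4),'t',np.percentile(t,[.5,99.5]).round(4),(mu+a*t.min()).round(4),(mu+a*t.max()).round(4),'yaw',np.degrees(np.arctan2(a[1],a[0])))
    w=(q-mu)@np.array([-a[1],a[0],0]);print('width',np.percentile(w,[1,99]))
for n,lo,hi in(('blue',100,125),('yellow',25,33)):
    k=((H>lo)&(H<hi)&(S>170)&(V>130)).astype('u1')
    for s,c,l in comps(k,(170,150,290,250),12): print(n,s,c.round(1),plane(m,*c,.02).round(4))
# board: bright plane points with z 0.015..0.025
k=((P[...,2]>.012)&(P[...,2]<.028)&(H>14)&(H<30)&(d>0)).astype('u1')
for s,c,l in comps(k,(300,90,440,265),500):
    r=cv2.minAreaRect(P[l][:,:2].astype('f4'));print('board',s,r,cv2.boxPoints(r).round(4).tolist(),np.median(P[l][:,2]))
E
python3 m.py; python3 -c "
import cv2
i=cv2.imread('pics/scene0.png');cv2.imwrite('pics/scrop.png',cv2.resize(i[160:305,100:270],None,fx=4,fy=4,interpolation=2))"
```

```text
handle [369 145  16  50 582] [376.7 169.6]
[ 0.5196 -0.0835  0.1512] axis [ 0.8443 -0.2086 -0.4937] t [-0.0692  0.0761] [ 0.4595 -0.0687  0.1864] [ 0.5849 -0.0996  0.1131] yaw -13.878089467052733
width [-0.01145403  0.01087515]
blue [256 200   7   7  32] [259.  203.5] [0.4718 0.1853 0.02  ]
blue [269 233   7   5  21] [271.8 234.9] [0.3932 0.1557 0.02  ]
blue [202 239   5   6  21] [204.4 241.8] [0.381  0.3205 0.02  ]
board [  307    99   122   159 10377] ((0.531620979309082, -0.08786508440971375), (0.24008235335350037, 0.3604545593261719), 76.4844741821289) [[0.32829999923706055, -0.16249999403953552], [0.6787999868392944, -0.2467000037431717], [0.7348999977111816, -0.013299999758601189], [0.38440001010894775, 0.07100000232458115]] 0.019662481270106946
```

View pics/scrop.png

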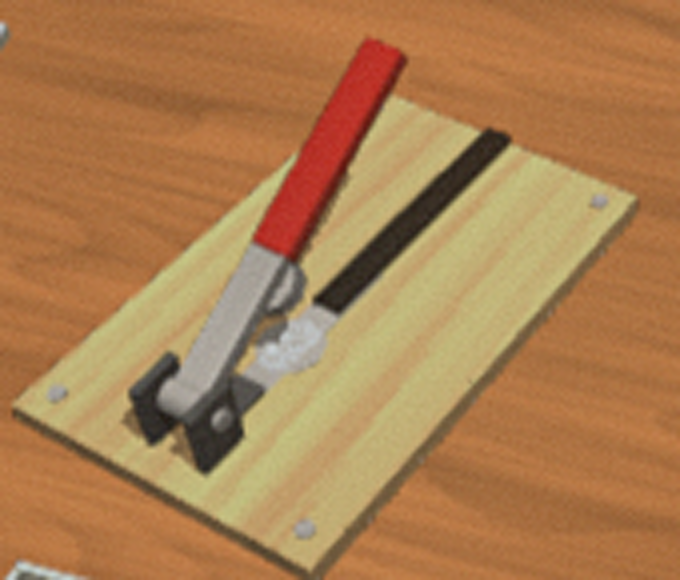

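The crop shows the pliers open. The red handle is raised, the steel arm runs to the hinge bracket, the die is on the arm's underside, and the shiny spot is at about (290,345). My red mask was too tight, so I'll loosen it and cross-check die_spot with the scene depth.

```bash
cat > m2.py <<'E'
exec(open('m.py').read().split("for s,c,l in comps(red,(235")[0])
red=(((H<7)|(H>172))&(S>150)&(V>80)&(P[...,2]>.0)).astype('u1')
for s,c,l in comps(red,(235,125,270,185),8):
    print('redtag',s,c.round(1),plane(m,*c,.026).round(4),plane(m,*c,.016).round(4),np.median(P[l],0).round(4),hsv[l].mean(0).round(),hsv[int(c[1]),int(c[0])])
for c in((187,169),(197,202),(247,140),(255,172)):
    print(c,hsv[c[1],c[0]],P[c[1],c[0]].round(4),plane(m,*c,.02).round(4))
red=(((H<6)|(H>174))&(S>180)&(V>60)&(P[...,2]>.08)).astype('u1')
for s,c,l in comps(red,(350,130,400,210)):
    q=P[l]; a=np.array([.9723,-.2338,0]);t=q@a;w=q@np.array([.2338,.9723,0]);print('h',s,np.percentile(t,[.5,2,98,99.5]),np.percentile(w,[1,50,99]),q[t<t.min()+.008].mean(0))
print('board centre lateral',np.dot([.5316,-.0879],[.2338,.9723]))
# scene: low-saturation points
ms=manip.camera_model('scene');zs=np.load('scene0.npz');Q=pts(ms,zs['d']);hs=cv2.cvtColor(zs['p'],cv2.COLOR_RGB2HSV).astype(int)
k=(hs[...,1]<70)&(Q[...,2]<.03)&(Q[...,2]>.012);k[:, :130]=0;k[:,200:]=0;k[:200]=0;k[265:]=0
q=Q[k];print('spot pts',len(q),np.c_[q@a,q@np.array([.2338,.9723,0])].min(0),np.c_[q@a,q@np.array([.2338,.9723,0])].max(0))
print('die pred along,lat',np.dot([.5825,-.0985],a[:2]),np.dot([.5825,-.0985],[.2338,.9723]))
k=(hs[...,2]<75)&(Q[...,2]>.03)&(Q[...,2]<.09);k[:,:125]=0;k[:,170:]=0;k[:240]=0;k[282:]=0
q=Q[k];print('bracket',len(q),[np.percentile(q@b,[1,50,99]).round(4) for b in (a,np.array([.2338,.9723,0]),np.array([0,0,1]))])
E
python3 m2.py
python3 -c "
import cv2
i=cv2.imread('pics/top0.png');cv2.imwrite('pics/tcrop.png',cv2.resize(i[120:255,170:300],None,fx=4,fy=4,interpolation=2))"
```

```text
redtag [243 136   8   7  41] [246.3 138.6] [0.6355 0.2131 0.026 ] [0.6385 0.2138 0.016 ] [0.6358 0.2137 0.0257] [  2. 185. 157.] [  1 186 158]
redtag [251 168   8   8  51] [254.4 171.3] [0.5517 0.1947 0.026 ] [0.554  0.1953 0.016 ] [0.5546 0.1961 0.0152] [  1. 186. 144.] [  2 187 158]
(187, 169) [ 27 100 156] [0.5628 0.3617 0.0243] [0.5638 0.3625 0.02  ]
(197, 202) [ 31 167 160] [0.4799 0.338  0.02  ] [0.4799 0.338  0.02  ]
(247, 140) [  1 187 158] [0.6302 0.211  0.0316] [0.6336 0.2118 0.02  ]
(255, 172) [  2 193 157] [0.5505 0.1933 0.0226] [0.5511 0.1935 0.02  ]
h [368 145  18  52 649] [0.46037766 0.46200428 0.58831369 0.59089264] [0.02657872 0.04065172 0.05370688] [0.27128286 0.12587073 1.25898968]
board centre lateral 0.03882290999999999
spot pts 361 [ 0.49056134 -0.03646144] [0.65143768 0.06240765]
die pred along,lat 0.5893940500000001 0.04041695000000001
bracket 233 [array([0.6621, 0.6872, 0.6975]), array([0.0202, 0.0631, 0.0674]), array([0.0304, 0.0542, 0.0726])]
```

View pics/tcrop.png

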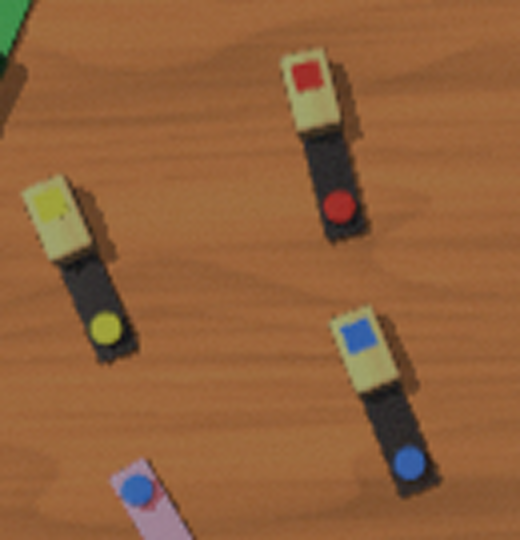

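The red tag's stud is at (0.554,0.195) and its mid at about (0.627,0.211), with +x at yaw -167.7°. The red square sits about 8 mm behind the block's centre. die_spot is at about (0.583,-0.099), with pliers yaw -13.5°. I'll move above the tag.

```bash
cat > plan.py <<'E'
import sys; from h import *
# usage: x y z yaw -> remaining shift in CURRENT tool axes (mm) and rotvec
x,y,z,w=map(float,sys.argv[1:]); s=manip.observe(); A=rot(s['eef_rot'])
T=rot([180,0,w]); print('t',s['time'],'pos',s['eef_pos'].round(4),'rot',s['eef_rot'].round(2),'F',s['contact_force'].round(1),'op',round(s['opening'],4),'q',s['joint_pos'].round(0))
print('shift mm',(A.T@(np.array([x,y,z])-s['eef_pos'])*1000).round(1),'turn',R.from_matrix(A.T@T).as_rotvec().round(4),'shift after turn',(T.T@(np.array([x,y,z])-s['eef_pos'])*1000).round(1))
E
python3 -m inch '[[0,0,-40,0,0,0.1134,0],[24.3,-29.9,0,0,0,0,0],[24.3,-29.9,0,0,0,0,0],[24.3,-29.9,0,0,0,0,0],[24.3,-29.9,0,0,0,0,0],[24.3,-29.9,0,0,0,0,0],[24.3,-29.9,0,0,0,0,0],[24.3,-29.9,0,0,0,0,0],[24.3,-29.9,0,0,0,0,0],[24.3,-29.9,0,0,0,0,0]]'
python3 -m inch '[[24.3,-29.9,0,0,0,0,0],[24.3,-29.9,0,0,0,0,0],[24.3,-29.9,0,0,0,0,0],[24.3,-29.9,0,0,0,0,0],[24.3,-29.9,0,0,0,0,0],[24.3,-29.9,0,0,0,0,0],[24.3,-29.9,0,0,0,0,0]]'
python3 plan.py .627 .211 .2 12.3
```

```text
time: 0.93
eef_pos: [0.3658, -0.3038, 0.2709]
eef_rot: [-180.0, 0.0, 12.3]
contact_force: [1.1, -0.8, 0.3]
opening: 0.0853
time: 1.52
eef_pos: [0.4874, -0.0635, 0.271]
eef_rot: [180.0, 0.0, 12.3]
contact_force: [0.4, -0.4, 0.5]
opening: 0.0854
t 1.5167 pos [ 0.4874 -0.0635  0.271 ] rot [1.7999e+02 3.0000e-02 1.2280e+01] F [ 0.4 -0.4  0.5] op 0.0854 q [ 28.   4. -26. 109.   2.  67. -77.]
shift mm [ 194.8 -238.6   70.8] turn [ 0.0002  0.0005 -0.0004] shift after turn [ 194.9 -238.5   71. ]
```

```bash
python3 -m inch '[[24.4,-29.8,0,0,0,0,0],[24.4,-29.8,0,0,0,0,0],[24.4,-29.8,0,0,0,0,0],[24.4,-29.8,0,0,0,0,0],[24.4,-29.8,0,0,0,0,0],[24.4,-29.8,10,0,0,0,0],[24.4,-29.8,30,0,0,0,0],[24.4,-29.8,30,0,0,0,0],[0,0,0,0,0,0,0],[0,0,0,0,0,0,0]]'
cat > w.py <<'E'
import sys; from h import *
m,p,d=shot('wrist',sys.argv[1]); P=pts(m,d); hsv=cv2.cvtColor(p,cv2.COLOR_RGB2HSV).astype(int);H,S,V=hsv[...,0],hsv[...,1],hsv[...,2]
print(m['xyz'].round(3))
zo=float(sys.argv[2]) if len(sys.argv)>2 else 0
k=(((H<7)|(H>172))&(S>150)&(V>70)).astype('u1')
n,l,s,c=cv2.connectedComponentsWithStats(k)
for i in range(1,n):
    if s[i][4]>80: print(s[i],c[i].round(0),np.median(P[l==i],0).round(4),'z26',plane(m,*c[i],.026+zo).round(4),'z16',plane(m,*c[i],.016+zo).round(4))
k=((H>18)&(H<35)&(S<160)&(S>60)&(V>110)&(P[...,2]>.021+zo)&(P[...,2]<.031+zo)).astype('u1')
n,l,s,c=cv2.connectedComponentsWithStats(k)
for i in range(1,n):
    if s[i][4]>300: r=cv2.minAreaRect(P[l==i][:,:2].astype('f4'));print('block',s[i],np.round(r[0],4),np.round(r[1],4),r[2])
E
python3 w.py w1.png; python3 plan.py .627 .211 .2 12.3
```

```text
time: 2.35
eef_pos: [0.6196, 0.2014, 0.2057]
eef_rot: [-179.9, 0.5, 12.6]
contact_force: [0.2, -0.9, 0.4]
opening: 0.085
[0.694 0.219 0.348]
[ 67  21  24  24 437] [79. 32.] [0.7097 0.3988 0.0165] z26 [0.7093 0.3937 0.026 ] z16 [0.7098 0.3992 0.016 ]
[ 18 102  26  28 394] [ 30. 116.] [0.6332 0.4313 0.0271] z26 [0.633  0.4321 0.026 ] z16 [0.6311 0.4387 0.016 ]
[265 160  19  18 327] [274. 168.] [0.6342 0.214  0.0267] z26 [0.634 0.214 0.026] z16 [0.6322 0.2139 0.016 ]
[264 238  21  20 312] [274. 248.] [0.5528 0.1966 0.0158] z26 [0.5574 0.1972 0.026 ] z16 [0.5531 0.1966 0.016 ]
block [ 258  150   32   53 1111] [0.6264 0.2127] [0.0481 0.0282] 12.800951957702637
block [ 73 193  42  50 999] [0.5497 0.3723] [0.0476 0.0277] 21.709070205688477
block [252 311  32  41 701] [0.4612 0.1834] [0.0495 0.0277] 20.56098175048828
t 2.4 pos [0.6212 0.1994 0.2081] rot [179.99   0.23  12.37] F [ 0.3 -0.6 -0.7] op 0.0853 q [   3.   27.  -32.   91.   15.   67. -110.]
shift mm [  8.2 -10.1   8.1] turn [0.0001 0.0039 0.0013] shift after turn [  8.2 -10.1   8.1]
```

View pics/w1.png

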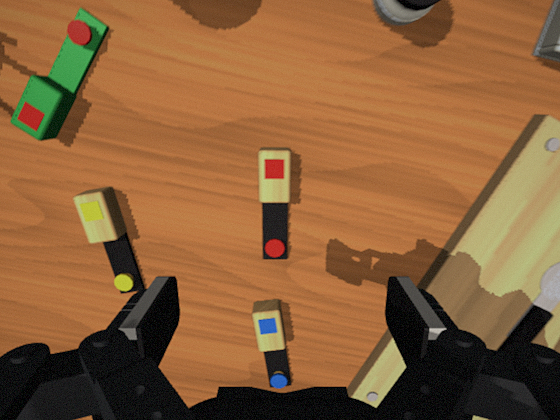

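The wrist view shows the red block at (275,175) and the stud at (274,248). Block centre is (0.6264,0.2127), yaw 12.6°, size 48x28 mm, which agrees with the first fix. I'll descend and grip.

```bash
python3 -m inch '[[8,-11.6,30,0,0,0.003,0],[0,0,35,0,0,0,0],[0,0,35,0,0,0,0],[0,0,35,0,0,0,0],[0,0,30,0,0,0,0],[0,0,0,0,0,0,0],[0,0,0,0,0,0,0]]'; python3 plan.py .6265 .2125 .004 12.4
```

```text
time: 2.98
eef_pos: [0.6273, 0.2094, 0.045]
eef_rot: [179.9, 0.1, 12.0]
contact_force: [0.8, 0.6, 0.5]
opening: 0.0854
t 2.9833 pos [0.6273 0.2094 0.045 ] rot [1.7988e+02 1.2000e-01 1.1960e+01] F [0.8 0.6 0.5] op 0.0854 q [  -1.   38.  -28.   95.   22.   52. -116.]
shift mm [-0.  -3.3 41. ] turn [ 0.002   0.0021 -0.0077] shift after turn [-0.1 -3.2 41. ]
```

```bash
python3 -m inch '[[0,-3,15,0,0,-0.008,0],[0,0,15,0,0,0,0],[0,0,10,0,0,0,0],[0,0,0,0,0,0,0],[0,0,0,0,0,0,0],[0,0,0,0,0,0,0]]'; python3 plan.py .6265 .2125 .004 12.4;  python3 -m inch '[[0,0,0,0,0,0,80],[0,0,0,0,0,0,140],[0,0,0,0,0,0,255],[0,0,0,0,0,0,255],[0,0,0,0,0,0,255],[0,0,0,0,0,0,255],[0,0,0,0,0,0,255],[0,0,0,0,0,0,255]]'
```

```text
time: 3.48
eef_pos: [0.6273, 0.2154, 0.0054]
eef_rot: [-180.0, -0.0, 12.6]
contact_force: [-0.7, -0.0, 0.0]
opening: 0.0856
t 3.4833 pos [0.6273 0.2154 0.0054] rot [-1.7999e+02 -4.0000e-02  1.2570e+01] F [-0.7 -0.   0. ] op 0.0856 q [  -2.   41.  -27.   96.   24.   49. -117.]
shift mm [-1.4  2.7  1.4] turn [-0.0001 -0.0006  0.0031] shift after turn [-1.4  2.7  1.4]
time: 4.15
eef_pos: [0.6277, 0.2154, 0.0058]
eef_rot: [-180.0, -0.1, 12.6]
contact_force: [0.1, -0.5, 2.3]
opening: 0.0286
```

```bash
python3 -m inch '[[0,0,-25,0,0,0,255],[0,0,-35,0,0,0,255],[0,0,-35,0,0,-0.08,255],[0,0,-20,0,0,-0.12,255],[0,0,0,0,0,-0.12,255],[0,0,0,0,0,-0.12,255],[0,0,0,0,0,-0.12,255],[0,0,0,0,0,-0.12,255],[0,0,0,0,0,-0.12,255],[0,0,0,0,0,-0.12,255]]';python3 -m inch '[[0,0,0,0,0,-0.12,255],[0,0,0,0,0,-0.076,255],[0,0,0,0,0,0,255],[0,0,0,0,0,0,255]]'; python3 plan.py .636 .122 .12 76.5
```

```text
time: 4.98
eef_pos: [0.626, 0.2148, 0.119]
eef_rot: [-179.9, 0.1, 65.6]
contact_force: [-0.3, -0.1, -1.7]
opening: 0.0289
time: 5.32
eef_pos: [0.6262, 0.2148, 0.1191]
eef_rot: [-179.9, 0.0, 76.4]
contact_force: [0.9, 0.1, -1.3]
opening: 0.029
t 5.3167 pos [0.6262 0.2148 0.1191] rot [-1.799e+02  4.000e-02  7.639e+01] F [ 0.9  0.1 -1.3] op 0.029 q [  9.  37. -44.  93.  28.  62. -56.]
shift mm [-87.9  31.3  -0.9] turn [-0.0018  0.0007 -0.0019] shift after turn [-88.   31.2  -0.9]
```

Move to staging and check with the wrist camera before going under the jaw.

```bash
python3 -m inch '[[-25,10,0,0,0,0,255],[-30,10,0,0,0,0,255],[-25,8,0,0,0,0,255],[-8,3,0,0,0,0,255],[0,0,0,0,0,0,255],[0,0,0,0,0,0,255],[0,0,0,0,0,0,255]]'; python3 w.py w2.png 0.114; python3 plan.py .6010 -.0239 .036 76.5
python3 - <<'E'
from h import *
m,p,d=shot('scene','s2.png');np.savez('scene2.npz',p=p,d=d)
E
```

```text
time: 5.9
eef_pos: [0.6359, 0.1252, 0.1204]
eef_rot: [-180.0, -0.1, 76.6]
contact_force: [-0.1, 0.2, -1.3]
opening: 0.0291
[0.653 0.199 0.263]
[ 258  271   47   42 1893] [282. 292.] [0.6364 0.1324 0.1411] z26 [0.6363 0.1317 0.14  ] z16 [0.635  0.1262 0.13  ]
block [ 245  252   72   99 3920] [0.6353 0.1272] [0.0433 0.0269] 77.95669555664062
t 5.95 pos [0.6358 0.1257 0.1204] rot [-1.7997e+02 -1.2000e-01  7.6700e+01] F [-0.7  1.1 -0.6] op 0.0286 q [ 18.  36. -44.  95.  28.  61. -48.]
shift mm [-153.8    0.6   84.1] turn [-0.0005 -0.0021  0.0035] shift after turn [-153.6    1.1   84.4]
```

View pics/w2.png

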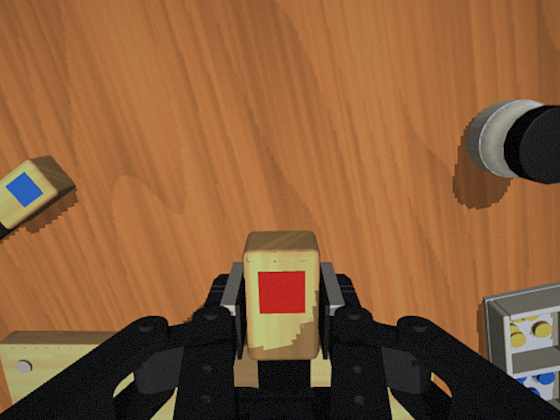

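The tag is held square in the fingers, with the red square at (282,292) and the underside level at about z=0.114. I'll lower it and slide it in.

```bash
python3 -m inch '[[0,0,30,0,0,0.0035,255],[0,0,30,0,0,0,255],[0,0,22,0,0,0,255],[0,0,0,0,0,0,255],[-15,0,0,0,0,0,255],[-25,0,0,0,0,0,255],[-25,0,0,0,0,0,255],[-25,0,0,0,0,0,255],[0,0,0,0,0,0,255],[0,0,0,0,0,0,255]]'; python3 plan.py .6010 -.0239 .036 76.5
python3 - <<'E'
from h import *
m,p,d=shot('scene');i=cv2.cvtColor(p,cv2.COLOR_RGB2BGR)
cv2.imwrite('pics/s3.png',cv2.resize(i[150:300,100:300],None,fx=4,fy=4,interpolation=2))
E
```

```text
time: 6.83
eef_pos: [0.6161, 0.0332, 0.0393]
eef_rot: [179.9, 0.0, 76.1]
contact_force: [0.2, 0.6, -0.7]
opening: 0.0288
t 6.8333 pos [0.6161 0.0332 0.0393] rot [1.799e+02 3.000e-02 7.614e+01] F [ 0.2  0.6 -0.7] op 0.0288 q [ 25.  38. -41. 102.  31.  52. -44.]
shift mm [-59.1  -1.    3.4] turn [ 0.0018  0.0006 -0.0063] shift after turn [-59.   -1.4   3.3]
```

View pics/s3.png

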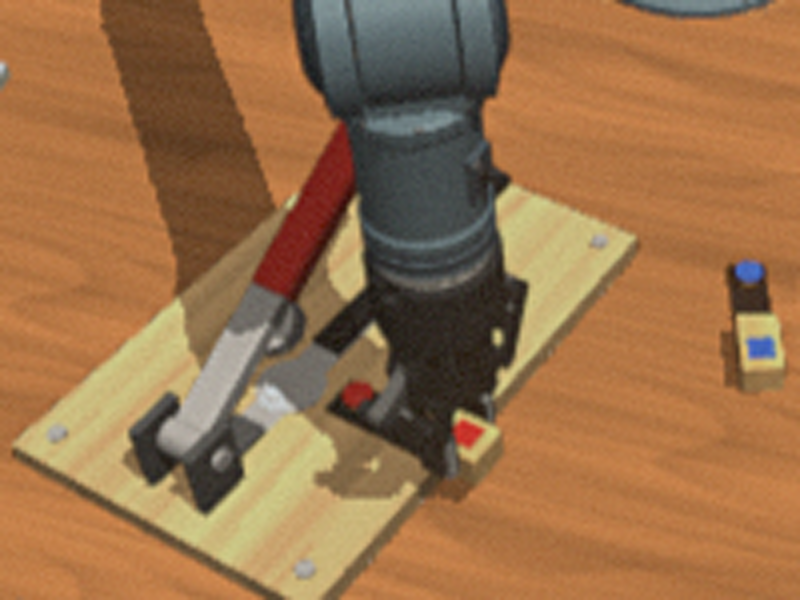

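The scene crop shows the stud at (357,393), about to go under the arm. The block is at (472,440), and the shaded steel spot is around (290,380). I'll check the projected die_spot against it.

Run:
```python
from h import *
m=manip.camera_model('scene');M=rot(m['orientation'])
def pj(p):
    c=M.T@(np.array(p)-m['xyz']);return (np.array([m['fx']*c[0]/c[2]+m['cx']-100,m['fy']*c[1]/c[2]+m['cy']-150])*4).round(0)
die=np.array([.5831,-.0986,.02]);a=np.array([.9723,-.2338,0]);b=np.array([.2338,.9723,0])
print('die',pj(die),'rim +b',pj(die+.023*b),'+a',pj(die+.023*a),'-a',pj(die-.023*a),'hinge',pj(die+.085*a+[0,0,.034]),'hinge side',pj(die+.085*a+.025*b+[0,0,.034]))
tc=manip.observe()['eef_pos'];y=np.radians(76.1);st=tc-.0768*np.array([np.cos(y),np.sin(y),0]);st[2]=tc[2]-.0058+.016;print('stud pred',pj(st),st)
for c in((338,365),(285,412),(265,390)): q=plane(m,c[0]/4+100,c[1]/4+150,.02);print(c,q.round(4),(q-die)@a,(q-die)@b)
i=cv2.imread('pics/s3.png');
im=i.copy()
for t in np.linspace(0,6.28,25): cv2.circle(im,tuple(int(v) for v in pj(die+.023*(np.cos(t)*a+np.sin(t)*b))),2,(0,255,0),-1)
cv2.imwrite('pics/s3b.png',cv2.resize(im[280:520,120:420],None,fx=2,fy=2))
```

```text
die [290. 384.] rim +b [318. 398.] +a [267. 408.] -a [313. 361.] hinge [188. 440.] hinge side [220. 457.]
stud pred [359. 391.] [ 0.59788351 -0.03893066  0.04980381]
(338, 365) [ 0.5592 -0.0763  0.02  ] -0.02846652256868945 0.01609245457730505
(285, 412) [ 0.6054 -0.0911  0.02  ] 0.019888970982041086 0.012497763145567648
(265, 390) [ 0.5925 -0.1118  0.02  ] 0.012210865782233061 -0.010679699977579978
```

View pics/s3b.png

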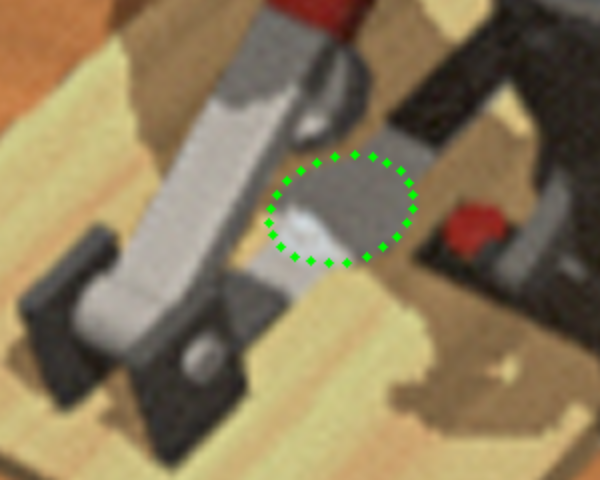

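The projected spot disc, the hinge pin (205,357) and the stud all match to within a pixel or two. I'll slide in the remaining 59 mm.

```bash
python3 -m inch '[[-15,-0.5,1,0,0,-0.006,255],[-20,-0.5,1,0,0,0,255],[-15,0,1,0,0,0,255],[-9,0,0,0,0,0,255],[0,0,0,0,0,0,255],[0,0,0,0,0,0,255],[0,0,0,0,0,0,255]]'; python3 plan.py .6010 -.0239 .0265 76.5
```

```text
time: 7.47
eef_pos: [0.6013, -0.0195, 0.0358]
eef_rot: [179.9, -0.1, 76.8]
contact_force: [0.3, 0.2, -0.6]
opening: 0.0287
t 7.4667 pos [ 0.6013 -0.0195  0.0358] rot [ 1.7994e+02 -1.3000e-01  7.6800e+01] F [ 0.3  0.2 -0.6] op 0.0287 q [ 30.  37. -41. 104.  31.  50. -38.]
shift mm [-4.4  0.7  9.3] turn [ 0.001  -0.0023  0.0053] shift after turn [-4.4  0.7  9.3]
```

```bash
python3 -m inch '[[-4,0.5,4,0,0,0.005,255],[0,0,3,0,0,0,255],[0,0,2,0,0,0,255],[0,0,0,0,0,0,255],[0,0,0,0,0,0,255],[0,0,0,0,0,0,255]]'; python3 plan.py .6010 -.0239 .0262 76.5
```

```text
time: 7.97
eef_pos: [0.6001, -0.0259, 0.0259]
eef_rot: [-180.0, -0.0, 76.4]
contact_force: [-0.3, -0.8, -0.5]
opening: 0.0286
t 7.9667 pos [ 0.6001 -0.0259  0.0259] rot [-1.7998e+02 -2.0000e-02  7.6390e+01] F [-0.3 -0.8 -0.5] op 0.0286 q [ 30.  38. -40. 104.  32.  49. -39.]
shift mm [ 2.2  0.4 -0.3] turn [-0.0003 -0.0003 -0.002 ] shift after turn [ 2.2  0.4 -0.3]
```

```bash
python3 -m inch '[[0,0,0.8,0,0,0,255],[0,0,0,0,0,0,255],[0,0,0,0,0,0,150],[0,0,0,0,0,0,100],[0,0,0,0,0,0,50],[0,0,0,0,0,0,0],[0,0,0,0,0,0,0],[0,0,0,0,0,0,0],[0,0,0,0,0,0,0]]';python3 -m inch '[[0,0,-10,0,0,0,0],[0,0,-30,0,0,0,0],[0,0,-40,0,0,0,0],[0,0,-40,0,0,0,0],[0,0,-40,0,0,0,0],[0,0,-40,0,0,0,0],[0,0,0,0,0,0,0],[0,0,0,0,0,0,0]]'; python3 w.py w4.png 0.02
python3 - <<'E'
from h import *
m,p,d=shot('scene');i=cv2.cvtColor(p,cv2.COLOR_RGB2BGR)
cv2.imwrite('pics/s4.png',cv2.resize(i[150:300,100:300],None,fx=4,fy=4,interpolation=2))
E
```

```text
time: 8.72
eef_pos: [0.6002, -0.0262, 0.0252]
eef_rot: [-180.0, -0.0, 76.4]
contact_force: [-1.1, 1.1, 0.2]
opening: 0.0854
time: 9.38
eef_pos: [0.6027, -0.0255, 0.2299]
eef_rot: [179.5, -0.1, 76.4]
contact_force: [-0.1, 0.5, -0.1]
opening: 0.0854
[0.619 0.049 0.373]
[268 174  19  18 312] [277. 182.] [ 0.6    -0.0185  0.0466] z26 [ 0.6    -0.0187  0.046 ] z16 [ 0.5994 -0.0208  0.036 ]
[477 218  30  27 392] [493. 230.] [ 0.815  -0.1322  0.0112] z26 [ 0.7945 -0.115   0.046 ] z16 [ 0.7999 -0.12    0.036 ]
[270 250  19  11 125] [278. 254.] [ 0.5828 -0.0945  0.0356] z26 [ 0.5839 -0.0898  0.046 ] z16 [ 0.5828 -0.0941  0.036 ]
[ 169  277  111   69 3860] [227. 308.] [ 0.5453 -0.0859  0.1346] z26 [ 0.5174 -0.1368  0.046 ] z16 [ 0.5143 -0.1425  0.036 ]
[ 75 317  39  32 414] [ 90. 330.] [ 0.4676 -0.0569  0.1757] z26 [ 0.3683 -0.1269  0.046 ] z16 [ 0.3606 -0.1323  0.036 ]
block [ 261  164   33   52 1090] [ 0.5991 -0.0265] [0.0489 0.0298] 79.37940979003906
```

View pics/s4.png

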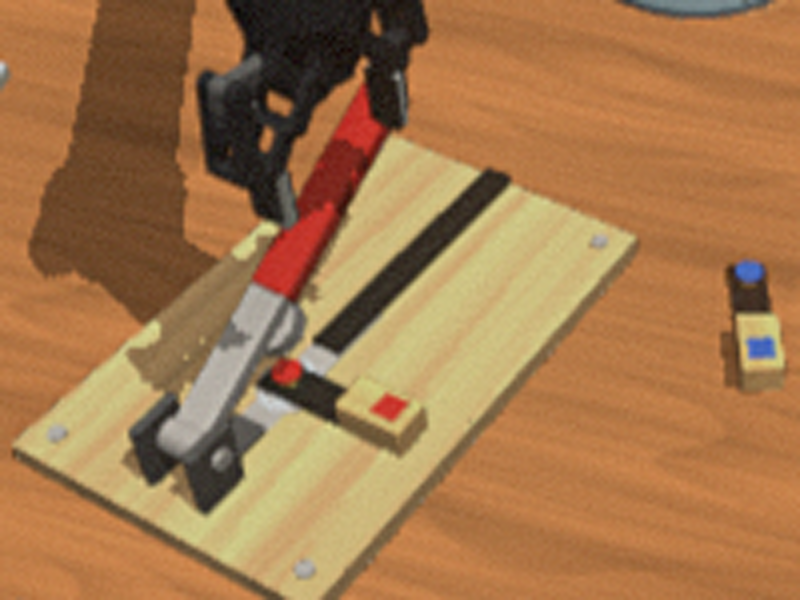

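The tag is down with its stud at (285,370) under the die, and the handle is still open. The block centre puts the stud at (0.582,-0.099), about 1.5 mm from die_spot. Next I'll shut the fingers and move over the handle pad at (0.493,-0.077,0.167).

```bash
python3 -m inch '[[0,0,-10,0,0,0,255],[-18,-23,0,0,0,0,255],[-18,-23,0,0,0,0,255],[-18,-23,0,0,0,0,255],[-18,-23,0,0,0,0,255],[0,0,0,0,0,0,255],[0,0,0,0,0,0,255],[0,0,0,0,0,0,255],[0,0,0,0,0,0,255]]'; python3 plan.py .4931 -.0769 .195 76.5
```

```text
time: 10.23
eef_pos: [0.4948, -0.0736, 0.2354]
eef_rot: [180.0, -0.1, 76.5]
contact_force: [0.3, -0.5, 0.3]
opening: -0.0001
t 10.2333 pos [ 0.4948 -0.0736  0.2354] rot [ 1.7998e+02 -9.0000e-02  7.6450e+01] F [ 0.3 -0.5  0.3] op -0.0001 q [ 52.  11. -52. 110.   9.  64. -17.]
shift mm [-3.7 -0.9 40.4] turn [ 0.0004 -0.0015 -0.0009] shift after turn [-3.6 -0.8 40.4]
```

```bash
python3 -m inch '[[-3.5,0,30,0,0,0,255],[0,0,25,0,0,0,255],[0,0,0,0,0,0,255],[0,-5,10,0,0,0,255],[0,-6,10,0,0,0,255],[0,-5,10,0,0,0,255],[0,-4,10,0,0,0,255],[0,0,0,0,0,0,255],[0,0,0,0,0,0,255]]'; python3 plan.py .471 -.0715 .095 76.5
```

```text
time: 10.98
eef_pos: [0.4726, -0.073, 0.1399]
eef_rot: [-179.9, 0.0, 76.4]
contact_force: [-0.4, 1.0, 2.1]
opening: 0.0003
t 10.9833 pos [ 0.4726 -0.073   0.1399] rot [-1.799e+02  3.000e-02  7.640e+01] F [-0.4  1.   2.1] op 0.0003 q [ 49.  16. -50. 117.  15.  53. -23.]
shift mm [ 1.1 -1.8 44.9] turn [-0.0017  0.0005 -0.0018] shift after turn [ 1.  -1.9 44.9]
```

Contact is made at about 2 N, so I'll keep pressing along the arc.

```bash
python3 -m inch '[[0,-3,10,0,0,0,255],[0,-3,10,0,0,0,255],[0,-2,10,0,0,0,255],[0,-2,10,0,0,0,255],[0,-1,10,0,0,0,255],[0,-1,6,0,0,0,255],[0,0,0,0,0,0,255],[0,0,0,0,0,0,255]]'; python3 plan.py .460 -.070 .063 76.5
```

```text
time: 11.65
eef_pos: [0.4608, -0.0703, 0.0835]
eef_rot: [-179.8, 0.0, 76.4]
contact_force: [-1.5, 0.5, 2.2]
opening: -0.0002
t 11.65 pos [ 0.4608 -0.0703  0.0835] rot [-1.7984e+02  2.0000e-02  7.6380e+01] F [-1.5  0.5  2.2] op -0.0002 q [ 46.  21. -47. 121.  21.  47. -27.]
shift mm [ 0.1 -0.8 20.5] turn [-0.0028  0.0003 -0.002 ] shift after turn [ 0.1 -0.8 20.5]
```

```bash
python3 -m inch '[[0,0,5,0,0,0,255],[0,0,5,0,0,0,255],[0,0,4,0,0,0,255],[0,0,3,0,0,0,255],[0,0,0,0,0,0,255]]'; python3 -m inch '[[0,0,3,0,0,0,255],[0,0,0,0,0,0,255]]';python3 -m inch '[[0,0,2,0,0,0,255],[0,0,0,0,0,0,255]]'
```

```text
time: 12.07
eef_pos: [0.4612, -0.0703, 0.0666]
eef_rot: [-179.9, 0.0, 76.4]
contact_force: [-1.5, 0.8, 2.2]
opening: 0.0004
time: 12.23
eef_pos: [0.4617, -0.0704, 0.0639]
eef_rot: [-180.0, -0.0, 76.4]
contact_force: [-1.8, -0.6, 2.4]
opening: -0.0002
time: 12.4
eef_pos: [0.4619, -0.0704, 0.0628]
eef_rot: [-180.0, 0.0, 76.4]
contact_force: [-3.8, 1.6, 9.5]
opening: -0.0001
```

```bash
for i in 1 2; do python3 -m inch '[[0,0,1.5,0,0,0,255],[0,0,0,0,0,0,255],[0,0,0,0,0,0,255]]'; done
python3 - <<'E'
from h import *
m,p,d=shot('scene');i=cv2.cvtColor(p,cv2.COLOR_RGB2BGR)
cv2.imwrite('pics/s5.png',cv2.resize(i[180:300,110:250],None,fx=5,fy=5,interpolation=2))
E
```

```text
time: 12.65
eef_pos: [0.4619, -0.0705, 0.0623]
eef_rot: [-179.9, 0.1, 76.4]
contact_force: [-7.7, 0.8, 17.7]
opening: -0.0003
time: 12.9
eef_pos: [0.4619, -0.0705, 0.0618]
eef_rot: [-179.9, 0.2, 76.4]
contact_force: [-10.2, 2.1, 26.9]
opening: 0.0
```

View pics/s5.png

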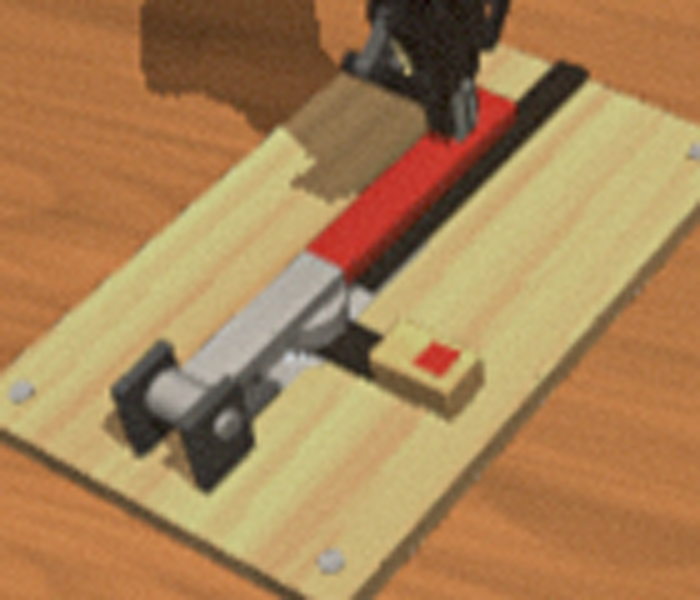

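The pliers are shut hard, with 27 N at pad height 0.062 against an expected 0.063, and the handle is horizontal at (430,170). Now I'll release by following the handle back up.

```bash
python3 -m inch '[[0,0,-8,0,0,0,255],[0,1,-15,0,0,0,255],[0,2,-15,0,0,0,255],[0,3,-20,0,0,0,255],[0,4,-20,0,0,0,255],[0,5,-20,0,0,0,255],[0,0,-25,0,0,0,255],[0,0,-35,0,0,0,255],[0,0,-35,0,0,0,255],[0,0,-10,0,0,0,255]]'; python3 -m inch '[[30,0,0,0,0,0,255],[35,0,0,0,0,0,255],[35,0,0,0,0,0,255],[35,0,0,0,0,0,255],[30,0,0,0,0,0,255],[0,0,0,0,0,0,255],[0,0,0,0,0,0,255],[0,0,0,0,0,0,255]]'
python3 - <<'E'
from h import *
m,p,d=shot('scene');i=cv2.cvtColor(p,cv2.COLOR_RGB2BGR);P=pts(m,d)
cv2.imwrite('pics/s6.png',cv2.resize(i[150:300,100:300],None,fx=4,fy=4,interpolation=2))
h=cv2.cvtColor(p,cv2.COLOR_RGB2HSV).astype(int);k=(((h[...,0]<7)|(h[...,0]>172))&(h[...,1]>150)&(h[...,2]>70)).astype('u1')
n,l,s,c=cv2.connectedComponentsWithStats(k)
for j in range(1,n):
    x,y=c[j]
    if s[j][4]>12 and 100<x<300 and 150<y<300: print(s[j],c[j].round(1),np.median(P[l==j],0).round(4),'max z',P[l==j][:,2].max().round(3),'z30',plane(m,*c[j],.03).round(4),'z46',plane(m,*c[j],.046).round(4))
print(manip.observe()['contact_force'],manip.observe()['eef_pos'])
E
```

```text
time: 13.78
eef_pos: [0.4808, -0.0744, 0.2678]
eef_rot: [179.3, 0.0, 76.4]
contact_force: [0.7, 0.3, 0.6]
opening: 0.0002
time: 14.45
eef_pos: [0.5156, 0.0855, 0.2617]
eef_rot: [180.0, 0.0, 76.4]
contact_force: [-0.1, -0.1, -0.2]
opening: 0.0003
[164 170  37  55 663] [181.6 197.2] [ 0.5264 -0.0808  0.1464] max z 0.821 z30 [ 0.4146 -0.1532  0.03  ] z46 [ 0.4298 -0.1433  0.046 ]
[168 241   8   7  43] [171.6 244. ] [ 0.5847 -0.0989  0.0294] max z 0.032 z30 [ 0.5849 -0.0988  0.03  ] z46 [ 0.5968 -0.09    0.046 ]
[193 249   8   6  30] [196.9 251.4] [ 0.6002 -0.0189  0.0461] max z 0.049 z30 [ 0.5887 -0.0263  0.03  ] z46 [ 0.6005 -0.019   0.046 ]
[-0.1504032  -0.84938274 -0.64580316] [0.51552268 0.08457559 0.26165624]
```

View pics/s6.png

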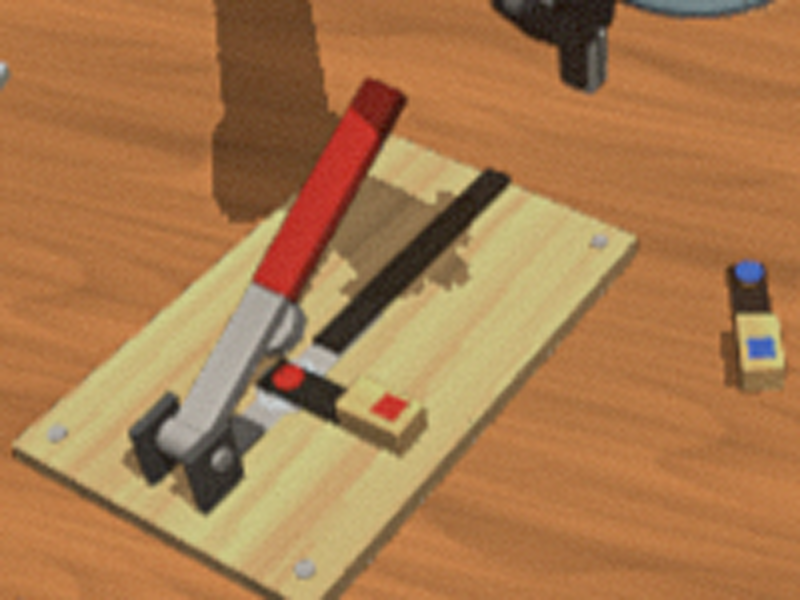

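The handle has sprung open. The cap is now flat on the tongue at (288,377), with its top at z≈0.0294 (home = 0.030, open = 0.036) and position (0.585,-0.099). The tag hasn't moved and the arm is clear of everything, so I'm handing in.

```bash
python3 -c "
from bench import manip
print(manip.close_job())"
```

```text
the job is handed in; nothing more can be done
None
```

The red tag lies on the pliers board with its stud snapped home. I pressed the handle until the force rose sharply at about the closed height, then let it spring open and handed the job in at about 14.5 s.

- **Stud:** the cap top is at about z = 0.0294 m by depth; fully home is 0.030 and open is 0.036. It is about 2 mm from `die_spot`.
- **Press:** the force reached 27 N at the fingertips, at a height of 0.062 m, against 0.063 m expected for closed on a snapped stud. The push force stayed near 2 N until then, so I never saw the separate 5 N snap. I judged the click from the cap height afterwards.
- **Handle and tag:** the last picture shows the handle fully up. The tag is flat on the board where I left it.
- **Bystanders:** the blue tag looks untouched in the last picture. I never went near the yellow one, but did not measure it again at the end.
- **Robot:** the arm was clear of everything when I handed in, with the force reading at noise level.

No check failed or disagreed.

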